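Shut the tube rack and hold the index pin out

ROBOT

A 6-joint arm with a two-finger parallel gripper is mounted at the origin on the work surface. World frame = base frame: x ahead of the robot, y to its left, z up, the work surface at z = 0. Lengths are in m, angles in degrees, forces in N, time in s.
With the tool pointing down it reaches from about 0.35 to 0.975 m from the base axis. Payload 4.9 kg.
Tool frame: the origin (TCP) lies midway between the tips of the shut fingers; the grasp point (between the pads) lies arm.hold_point_z behind it (arm.hold_point_z is the distance from the TCP to the grasp point, in m); z points along the fingers, y is the direction in which the jaws open and shut (so a half turn about z gives the same grasp; the last joint's range is limited). The gripper opens to 85 mm and grips with 20 to 120 N. Pads are 22 mm wide; open, the fingers measure 114 mm over their backs; the gripper's body (76 mm by 85 mm) begins 54 mm behind the grasp point. The pads swing forward as they close: fully open they stand 13 mm farther back than shut.
Start: joints at [-76.662, 3.019, 92.412, -0, 84.569, -6.818], TCP at [0.215, -0.587, 0.231] pointing down, gripper open.
Joint ranges: [-172.51, 172.51], [-57.92, 126.97], [3.15, 148.05], [-58.71, 238.71], [5.1, 150.11], [-179.66, 179.66]. Speed limits (degrees/s): [147.25, 147.25, 180, 180, 180, 180].

INTERFACE

Orientations are given as [roll, pitch, yaw] about the fixed x, y, z axes, in that order (R = Rz(yaw) Ry(pitch) Rx(roll)).
In Python, from plant import arm gives the robot as it stands. The module is installed in compiled form; this text tells all that it offers.
- The arm moves only by the tool step_arm, never from a script. Its argument "rows" is one flat list of numbers, 5 for each row, row after row: the opening, from 0 (shut) to 1 (fully open), then the shift along the tool's x, y, z in m, then the turn about the tool's z in rad. A call has 1 to 8 rows; each row shifts and turns the commanded pose from where the row before left it, along the tool's axes as they then stand; what a row does not reach is not made up. A row lasts 1/10 s, in which the tool goes at most 50 mm and 8.59 degrees, less where a joint would pass 70% of its speed; a pose out of reach is approached as far as the arm can. A call with a gripper value outside its range is refused whole. The fingers move at their own pace and stop on an object; "newtons" is the grip in N (left out, the last holds). Time passes only in rows, so rows that do not move let the fingers close. It gives the time, the measured TCP pose, the force and the opening at its end, in the units of the state.
- arm.read_state(): the state, without advancing time (a new reading comes with each control period).
- arm.read_camera(name): name is "side" or "top"; returns a dict with "pixels" (480x640x3 uint8, red, green, blue), "z_map" (480x640 float32, m along the optical axis (not along the pixel's ray), 0 where there is no reading), "mtx" (3x3 intrinsics, pixels), "distortion" ([k1, k2, p1, p2, k3] as OpenCV has them; the pictures are not rectified), "R" (3x3) and "t" (3): a world point X has camera coordinates R X + t. Camera axes: x right, y down, z forward; pixel columns grow to the right and rows downward; lengths in m; the calibration is good to about 2 mm. A picture is of the moment at which its call begins.
- arm.sign_off(): hands the job in, once; it reports no verdict.
The state is a dict: "t": time; "joints": joint angles; "joint_velocities": joint speeds; "joint_efforts": joint torques, N m; "eef_pos": TCP position; "tool_rot": TCP orientation; "contact_force": force on the tool from outside, world axes, zero at the start; "wrist_torque": the same for the moment, N m; "grip_width": finger opening in m.
Only numpy, scipy, OpenCV 4.12 (cv2) and the standard library are available. Lean on these libraries where they do the work, as an engineer would, in place of code of your own. Each camera call takes 0.05 s, during which the arm holds its last target. There are 200 camera calls.

TASK

The tube rack on the indexing deck has been loaded. First swing its hinged lid fully shut; then take the knob of the spring-loaded index pin that locks the shuttle, pull it straight up all the way to its stop so the pin is clear of its hole, and keep holding it there: finish with the pin still held up in the gripper and the lid still shut. Leave the jar, tip box and vial stand near the deck where they are.

Things in the scene. Friction and masses are not known exactly. Their poses are not given: they have to be found in the camera images.
- deck: Blue plate 170 x 390 x 12 mm fixed on the bench; origin at its underside's centre, x away from the robot at yaw 0, z up. An aluminium shuttle in its middle carries a white tube rack 100 (x) x 130 (y) mm, rim 74 mm above the bench. On each side (+y, -y) a flat holed tongue runs out under a dark steel bridge 125 mm from the centre; one bridge, on either side, carries the index pin.
- lid_hinge (a point): Middle of the lid's hinge line, on the far (deck +x) rim of the rack: 53 mm from the deck's centre and 74.5 mm above the bench. The hinge line runs along the deck's y. Axes as the deck's.
- lid_tab (a point): Outer edge of the finger tab on the lid's free edge; turns with the lid: a grey plate, 106 mm from hinge to free edge, 134 mm wide, 6 mm thick, with a tab 50 mm wide standing out 14 mm more (120 mm from the hinge). Shut, it lies level on the rack with its underside 74.5 mm and its top 80.5 mm above the bench, tab towards the robot.
- rack_lid (a joint): Lid angle in rad: 0 fully shut, 1.57 upright, grows as it opens (2.0 at most); starts between 1.2 and 1.9. The hinge is stiff: the lid stays where it is left, and needs 0.5 to 2 N at its free edge to push it down.
- pin_bridge: The steel bridge that carries the index pin: two posts 86 mm apart over all (along deck x), 30 mm wide along y, fixed on the deck plate; origin on the pin's axis at the top of the deck plate (12 mm above the bench). Its top is 56 mm above the bench; a round steel collar of 20 mm diameter stands on it up to 66 mm. Axes as the deck's.
- pin_knob (a point): Centre of the index pin's knob: a bare-metal upright cylinder 26 mm in diameter and 24 mm tall, on a 10 mm thick stem. With the pin home its centre is 92 mm above the bench (bottom 80 mm, 14 mm clear above the collar; top 104 mm). It moves straight up with the pin.
- index_pin (a joint): How far the pin is pulled up, in m: 0 fully home in its hole, 0.020 against its upper stop. Lifting it against its spring takes about 6 N at home rising to about 12 N at the stop; it snaps home if let go.
- seat (a point): Centre of the mouth of the seat hole in the tongue (10 mm across), straight below the knob, 24 mm above the bench. The pin's nose (8 mm thick) reaches 12 mm into it when home.
- plain_bridge: The like steel bridge on the other side, without a pin: only a low flat screw head, 14 mm across and 5 mm tall, on top (61 mm above the bench). Origin as for pin_bridge. Not needed.
- jar: Bystander: round amber jar with white cap, 56 mm in diameter, 85 mm tall, loose on the bench; origin at the centre of its foot.
- tip_box: Bystander: closed grey box with white lid, 114 x 79 mm, 65 mm tall, loose on the bench; origin at the centre of its underside.
- vial_stand: Bystander: grey block 70 x 70 x 25 mm holding four white-capped vials, 65 mm tall in all, loose on the bench; origin at the centre of its underside.

How it is judged (in metres and radians):
On the way, in this order (a step that is already met when the one before it is completed fails the run):
1. the lid is shut while the index pin is still home (value of joint rack_lid below 0.06 rad and value of joint index_pin below 0.004 m), for 0.2 s.
2. the index pin is pulled up to its stop with the lid shut (value of joint index_pin above 0.017 m and value of joint rack_lid below 0.06 rad), for 0.3 s.
At the end, for the whole second after the job is handed in: The gripper's fingers still hold the index pin at least 17 of its 20 mm up, the lid is shut to within 0.06 rad, and the bystanders are within 30 mm of where they stood (all of step 2 and contact force between the fingers and pin_bridge above 1 N and distance of each of jar, tip_box, vial_stand from where it was at the start of the episode below 0.03 m); the arm keeps its last pose, push and grip.
It fails at once if a bystander is pushed away by more than 30 mm or tipped over (distance of any of jar, tip_box, vial_stand from where it was at the start of the episode above 0.03 m or angle between any of jar, tip_box, vial_stand's own z axis and vertical above 0.5 rad).
It fails at once if the index pin is pulled while the lid is open (value of joint index_pin above 0.008 m and value of joint rack_lid above 0.15 rad).
It also fails if it takes over 48 s, if anything falls off the work surface, if the arm or the gripper's body presses on something with over 40 N, if the wrist force passes 120 N, or if a joint passes its speed limit or range.

## Working session

There is one attempt and no reset: what is moved stays moved. The work goes in short steps, Python scripts to look and compute and a tool call to move; the robot and the scene stay as the last step left them, time stands still between calls to the robot, and variables do not carry over. Pictures are saved under pics/ and viewed, about 8 in all and at most 12, crops included, and the job is handed in when it is done.

Besides the shell and the picture viewer there is one more tool, called after "Request:" as name(argument=value, ...) on one line, values as JSON. step_arm: Moves the arm, as the interface text tells. Its arguments: {"type":"object","properties":{"rows":{"type":"array","items":{"type":"number"}},"newtons":{"type":"number"}},"required":["rows"]}

```bash
mkdir -p pics
cat > h.py <<'E'
import numpy as np, cv2
from plant import arm
def grab(n):
    c=arm.read_camera(n); np.savez(f'pics/{n}.npz',**{k:np.array(v) for k,v in c.items()}); return c
def load(n): return dict(np.load(f'pics/{n}.npz'))
def world(c,u,v,r=2,z=None):
    """pixel -> world using depth, or plane height z if given"""
    p=cv2.undistortPoints(np.array([[[u,v]]],float),c['mtx'],np.array(c['distortion']))[0,0]
    R,t=np.array(c['R']),np.array(c['t'])
    d=np.array([p[0],p[1],1.]); o=-R.T@t; w=R.T@d
    if z is not None: return o+w*(z-o[2])/w[2]
    q=c['z_map'][v-r:v+r+1,u-r:u+r+1]; q=q[q>0]
    return o+w*np.median(q)
E
python3 - <<'E'
from h import *
print(arm.hold_point_z, arm.read_state())
for n in ('top','side'):
    c=grab(n); cv2.imwrite(f'pics/{n}1.png',c['pixels'][:,:,::-1]); print(n,-np.array(c['R']).T@np.array(c['t']))
E
```

```text
0.0187 {'t': 0.0, 'joints': array([-7.66628799e+01,  3.05778604e+00,  9.24887620e+01,  7.49855564e-04,
        8.45689137e+01, -6.81900028e+00]), 'joint_velocities': array([ 0.06244403, -0.01025015,  0.00023199,  0.1754153 , -0.00659861,
        0.0349474 ]), 'joint_efforts': array([-1.57635473e-03, -3.93679476e+01, -3.70178211e+01, -1.28138686e-04,
        7.16124487e-03,  1.01206825e-05]), 'eef_pos': array([ 0.21521872, -0.58613856,  0.23009203]), 'tool_rot': array([-1.79885444e+02, -1.44502018e-02,  2.01560342e+01]), 'contact_force': array([0.06298601, 0.41109818, 0.77700059]), 'wrist_torque': array([-0.02504562, -0.03707875, -0.0267805 ]), 'grip_width': 0.08546099455921069}
top [0.42174105 0.03104394 1.17531534]
side [0.39803935 0.6415431  0.76885159]
```

View pics/top1.png

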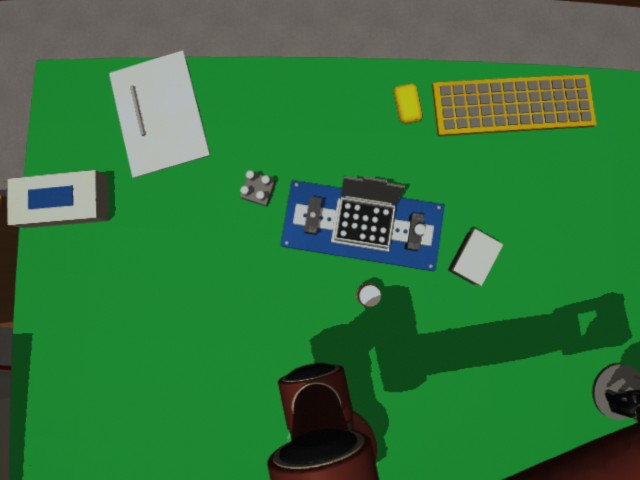

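View pics/side1.png

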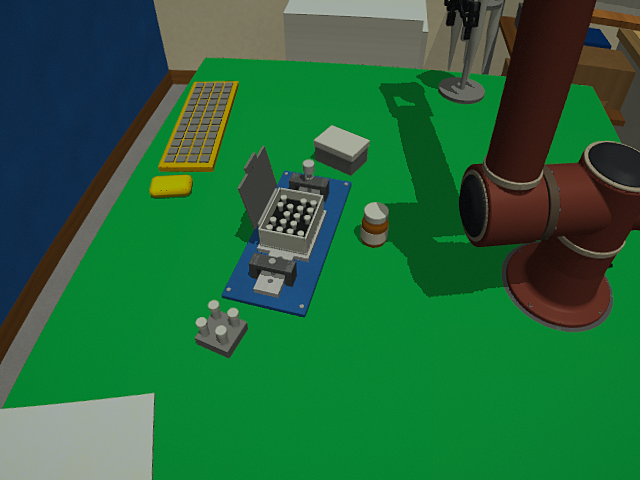

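The top view has +x up and +y to the left. The knob is at (420,230), on the -y bridge. The lid stands upright at the far rim (345–404, 178–200), the jar is in front at (370,295), the tip box is at (477,257) and the vial stand is at (257,187). The side view agrees. Next I measure the positions.

Run:
```python
from h import *
np.set_printoptions(precision=4,suppress=True)
T=load('top');S=load('side')
for u,v in [(297,185),(439,208),(432,266),(287,243)]: print('screw',world(T,u,v,z=.012))
for u,v in [(420,230),(369,295),(477,257),(257,187)]: print('top',u,v,world(T,u,v))
print('knob z.104',world(T,420,230,z=.104))
for u,v in [(308,164),(259,190),(250,180),(263,155),(375,212),(342,140)]: print('side',u,v,world(S,u,v))
for n,c,(x0,y0,x1,y1) in (('top',T,(270,160,520,320)),('side',S,(220,130,400,270))):
    im=cv2.resize(c['pixels'][y0:y1,x0:x1,::-1],None,fx=3.2 if n=='top' else 4,fy=3.2 if n=='top' else 4,interpolation=cv2.INTER_CUBIC); cv2.imwrite(f'pics/{n}c.png',im)
```

```text
screw [0.652  0.1071 0.012 ]
screw [ 0.6014 -0.2491  0.012 ]
screw [ 0.4565 -0.2319  0.012 ]
screw [0.5054 0.128  0.012 ]
top 420 230 [ 0.5356 -0.1835  0.1025]
top 369 295 [ 0.3843 -0.0708  0.0826]
top 477 257 [ 0.4784 -0.3276  0.064 ]
top 257 187 [0.6428 0.2061 0.0241]
knob z.104 [ 0.5354 -0.1832  0.104 ]
side 308 164 [ 0.5378 -0.1786  0.1021]
side 259 190 [ 0.618  -0.0595  0.1232]
side 250 180 [ 0.6285 -0.0438  0.1616]
side 263 155 [ 0.6188 -0.1178  0.1658]
side 375 212 [ 0.3851 -0.0658  0.085 ]
side 342 140 [ 0.4779 -0.3276  0.0639]
```

View pics/topc.png

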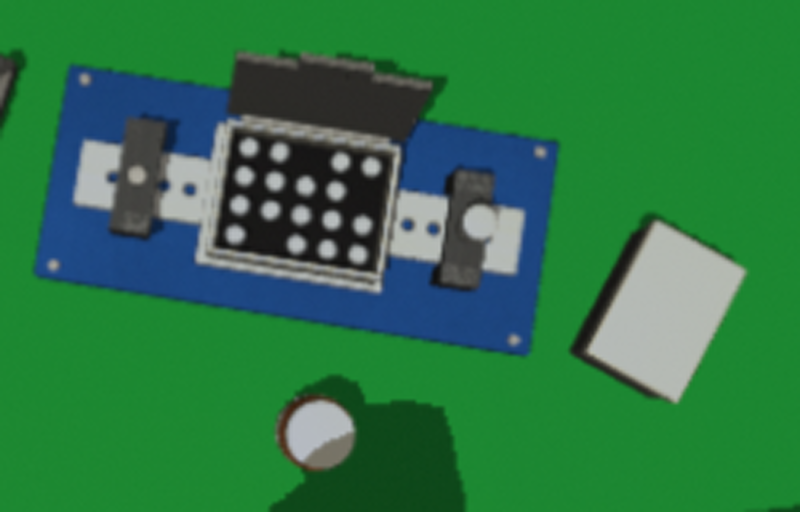

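View pics/sidec.png

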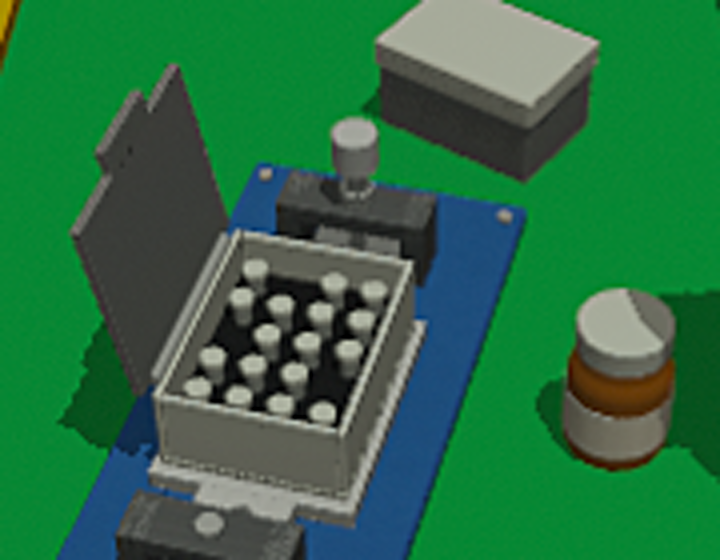

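Request:
step_arm(rows=[0, 0, 0, -0.005, -0.135, 0, 0, 0, -0.005, -0.135, 0, 0, 0, -0.005, -0.135, 0, 0, 0, -0.005, -0.135, 0, 0, 0, 0, -0.135, 0, 0, 0, 0, -0.135, 0, 0, 0, 0, -0.135, 0, 0, 0, 0, -0.135], newtons=40)

```text
t: 0.9
eef_pos: [0.2153, -0.5864, 0.2505]
tool_rot: [-180.0, -0.1, 82.4]
contact_force: [0.9, -0.1, -0.1]
grip_width: 0.0001
```

Request:
step_arm(rows=[0, 0.03, 0.035, 0, 0, 0, 0.03, 0.035, 0, 0, 0, 0.03, 0.035, 0, 0, 0, 0.03, 0.035, 0, 0, 0, 0.03, 0.035, 0, 0, 0, 0.03, 0.035, 0, 0, 0, 0.03, 0.035, 0, 0, 0, 0.03, 0.035, 0, 0])

```text
t: 1.7
eef_pos: [0.5271, -0.3863, 0.2507]
tool_rot: [-180.0, -0.0, 82.0]
contact_force: [-0.6, -0.7, 0.0]
grip_width: 0.0002
```

Request:
step_arm(rows=[0, 0.041, 0.015, 0, 0, 0, 0.041, 0.015, 0, 0, 0, 0.041, 0.015, 0, 0, 0, 0.041, 0.015, 0, 0, 0, 0.041, 0.015, 0, 0, 0, 0.041, 0.015, 0, 0, 0, 0.041, 0.015, 0, 0, 0, 0.041, 0.015, 0, 0])

```text
t: 2.5
eef_pos: [0.6905, -0.0778, 0.2506]
tool_rot: [-179.9, -0.0, 82.0]
contact_force: [0.5, -0.7, 0.6]
grip_width: -0.0001
```

```bash
cat >> h.py <<'E'
C=np.array([.5538,-.0615]); a=np.deg2rad(-8); D=np.array([np.cos(a),np.sin(a)]); E_=np.array([-np.sin(a),np.cos(a)])
def deck(p): q=np.array(p[:2])-C; return np.round([q@D,q@E_,p[2]],4)
E
python3 - <<'E'
from h import *
s=arm.read_state(); print(s['t'],deck(s['eef_pos']),s['tool_rot'],s['contact_force'])
c=grab('side'); cv2.imwrite('pics/side2.png',cv2.resize(c['pixels'][60:340,160:520,::-1],None,fx=2,fy=2))
E
```

```text
2.5 [0.1377 0.0029 0.2506] [-1.79943448e+02 -2.13877940e-04  8.20389818e+01] [ 0.51230306 -0.67767109  0.64633544]
```

View pics/side2.png

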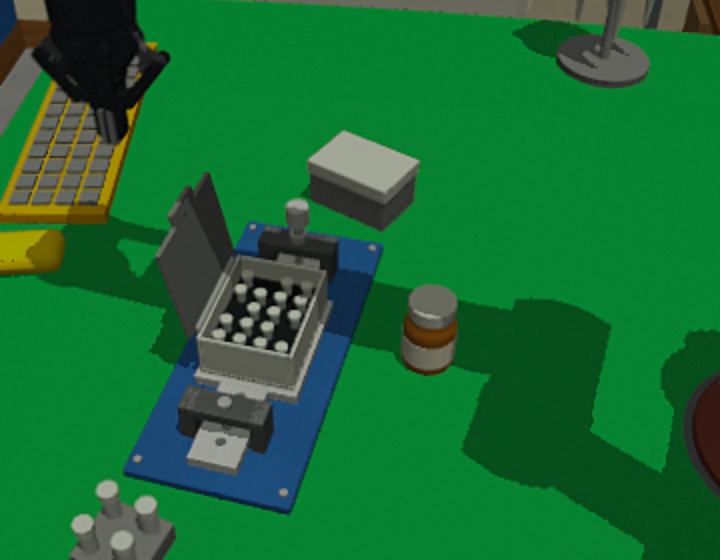

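Request:
step_arm(rows=[0, 0, 0, 0.045, 0, 0, 0, 0, 0.043, 0, 0, 0, -0.016, 0, 0, 0, 0, -0.016, 0, 0, 0, 0, -0.016, -0.003, 0, 0, 0, -0.016, -0.003, 0, 0, 0, -0.013, 0.001, 0, 0, 0, -0.012, 0.001, 0])

```text
t: 3.35
eef_pos: [0.6015, -0.0674, 0.1672]
tool_rot: [180.0, 0.0, 82.0]
contact_force: [1.5, 0.0, -0.1]
grip_width: 0.0004
```

Run:
```python
from h import *
s=arm.read_state(); print(s['t'],deck(s['eef_pos']),s['tool_rot'],s['contact_force'])
c=grab('side'); cv2.imwrite('pics/side3.png',cv2.resize(c['pixels'][60:340,160:520,::-1],None,fx=2,fy=2))
```

```text
3.35 [0.0481 0.0008 0.1672] [1.79959962e+02 3.21825148e-03 8.20337720e+01] [ 1.53887376  0.01014591 -0.12092088]
```

View pics/side3.png

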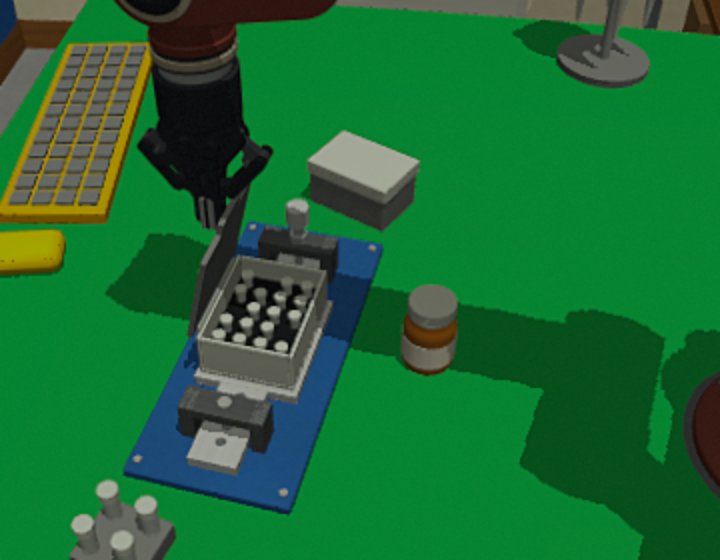

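The lid is being pushed and is now near upright, tilted towards the robot, with the fingertip on its back at crop (210,215). I continue along the arc.

Request:
step_arm(rows=[0, 0, -0.012, 0.004, 0, 0, 0, -0.012, 0.004, 0, 0, 0, -0.01, 0.007, 0, 0, 0, -0.01, 0.007, 0, 0, 0, -0.008, 0.009, 0, 0, 0, -0.008, 0.01, 0])

```text
t: 4.0
eef_pos: [0.542, -0.0589, 0.1256]
tool_rot: [-180.0, 0.0, 82.0]
contact_force: [0.2, -0.3, 0.9]
grip_width: -0.0
```

Request:
step_arm(rows=[0, 0, -0.006, 0.011, 0, 0, 0, -0.005, 0.011, 0, 0, 0, -0.003, 0.012, 0, 0, 0, -0.002, 0.01, 0, 0, 0, 0, 0.003, 0, 0, 0, 0, 0, 0])

```text
t: 4.6
eef_pos: [0.5265, -0.0567, 0.0804]
tool_rot: [-179.9, -0.0, 82.0]
contact_force: [-6.8, 1.6, 12.0]
grip_width: 0.0002
```

Request:
step_arm(rows=[0, 0, 0, 0.001, 0, 0, 0, 0, 0, 0, 0, 0, 0, 0, 0])

```text
t: 4.9
eef_pos: [0.5265, -0.0567, 0.0803]
tool_rot: [-179.8, -0.0, 82.1]
contact_force: [-10.2, 2.6, 16.8]
grip_width: 0.0002
```

Request:
step_arm(rows=[0, 0, 0, -0.02, 0, 0, 0, 0, -0.05, 0, 0, 0, 0, -0.05, 0, 0, -0.04, 0, 0, 0, 0.5, -0.04, 0, 0, 0, 1, -0.04, 0, 0, 0, 1, 0, 0, 0, 0])

```text
t: 5.6
eef_pos: [0.5096, -0.1792, 0.1978]
tool_rot: [-180.0, 0.1, 81.8]
contact_force: [0.8, -0.3, -0.7]
grip_width: 0.043
```

Run:
```python
from h import *
s=arm.read_state(); print(s['t'],deck(s['eef_pos']),s['tool_rot'],s['contact_force'],s['grip_width'])
c=grab('side'); cv2.imwrite('pics/side4.png',cv2.resize(c['pixels'][60:340,160:520,::-1],None,fx=2,fy=2)); grab('top')
# lid surface points from side cam: deck coords
R,t=c['R'],c['t']
vv,uu=np.mgrid[150:260:2,230:340:2]
for n in ('side',):
    P=np.array([deck(world(c,u,v,0)) for u,v in zip(uu.ravel(),vv.ravel())])
    m=(abs(P[:,1])<.06)&(P[:,0]>-.04)&(P[:,0]<.045)&(P[:,2]>.07)&(P[:,2]<.11)
    Q=P[m]; k=np.linalg.lstsq(np.c_[Q[:,0],Q[:,1],np.ones(len(Q))],Q[:,2],rcond=None)[0]; print(len(Q),k,np.std(Q[:,2]))
```

```text
5.6 [-0.0274 -0.1227  0.1978] [-1.79978791e+02  7.06027106e-02  8.17550657e+01] [ 0.83613325 -0.33341197 -0.70727338] 0.042972128012195604
413 [ 0.0018759  -0.00257406  0.0800024 ] 0.0012287809487675392
  return _methods._mean(a, axis=axis, dtype=dtype,
  ret = ret.dtype.type(ret / rcount)
```

View pics/side4.png

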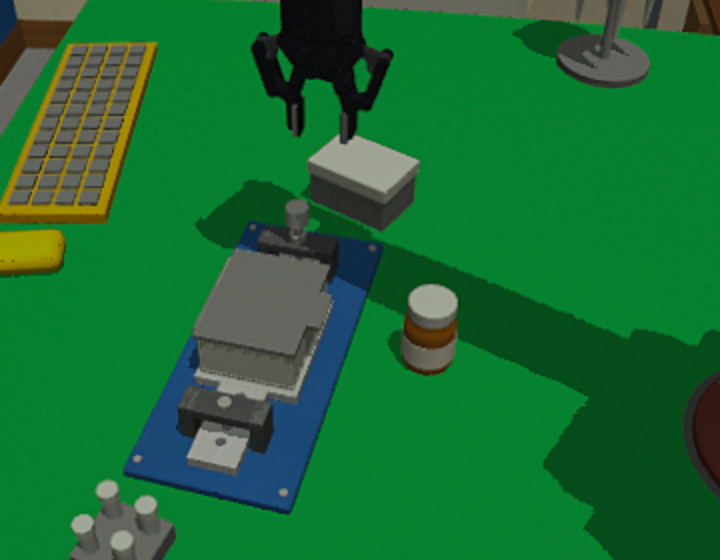

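Lid shut: a plane fit gives 80.0 mm height and 0.002 slope, and nothing else has moved. Next I centre over the knob and descend.

Request:
step_arm(rows=[1, -0.0015, 0.027, 0, 0, 1, 0, 0, 0, 0, 1, 0, 0, 0.03, 0, 1, 0, 0, 0.03, 0, 1, 0, 0, 0.03, 0, 1, 0, 0, 0.02, 0, 1, 0, 0, 0.016, 0, 1, 0, 0, 0, 0])

```text
t: 6.5
eef_pos: [0.5348, -0.179, 0.0694]
tool_rot: [-179.7, -0.1, 82.1]
contact_force: [-0.3, 0.3, -0.2]
grip_width: 0.0858
```

Request:
step_arm(rows=[0, 0, 0, 0, 0, 0, 0, 0, 0, 0, 0, 0, 0, 0, 0, 0, 0, 0, 0, 0, 0, 0, 0, 0, 0, 0, 0, 0, 0, 0], newtons=70)

```text
t: 7.1
eef_pos: [0.5382, -0.1813, 0.0738]
tool_rot: [179.8, 0.0, 82.0]
contact_force: [2.3, 0.1, 3.3]
grip_width: 0.0238
```

Run:
```python
from h import *
s=arm.read_state(); print(s['t'],deck(s['eef_pos']),s['tool_rot'],s['contact_force'],s['wrist_torque'],s['grip_width'])
c=grab('side'); cv2.imwrite('pics/side5.png',cv2.resize(c['pixels'][110:240,240:400,::-1],None,fx=4,fy=4,interpolation=cv2.INTER_CUBIC))
```

```text
7.1 [ 0.0012 -0.1208  0.0738] [1.79781339e+02 3.42634666e-02 8.20283947e+01] [2.33528164 0.09612433 3.30254715] [ 0.02323468 -0.46264293  0.02403568] 0.023827220423200405
```

View pics/side5.png

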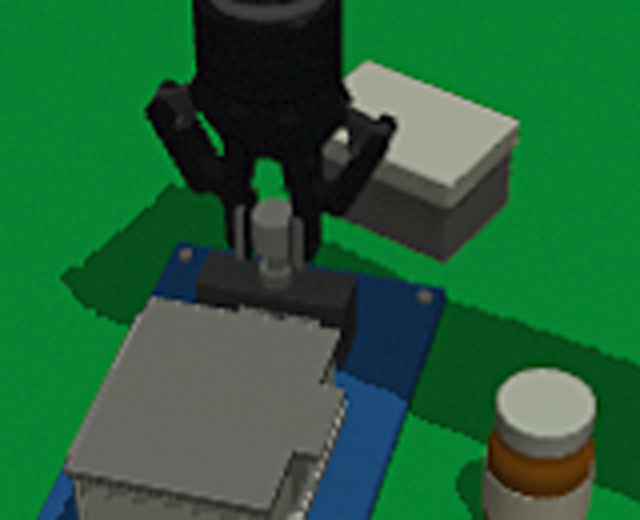

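The jaws are on the knob at crop (272,230) with the collar visible below it. Next I pull up.

Request:
step_arm(rows=[0, 0, 0, 0, 0, 0, 0, 0, -0.004, 0, 0, 0, 0, -0.004, 0, 0, 0, 0, 0, 0], newtons=90)

```text
t: 7.55
eef_pos: [0.538, -0.1812, 0.0799]
tool_rot: [179.8, 0.0, 82.0]
contact_force: [10.8, -2.7, -6.9]
grip_width: 0.0235
```

Request:
step_arm(rows=[0, 0, 0, -0.004, 0, 0, 0, 0, -0.004, 0, 0, 0, 0, -0.003, 0, 0, 0, 0, 0, 0, 0, 0, 0, 0, 0])

```text
t: 8.05
eef_pos: [0.538, -0.1812, 0.0898]
tool_rot: [179.7, 0.0, 82.0]
contact_force: [12.5, -3.1, -10.7]
grip_width: 0.0239
```

Request:
step_arm(rows=[0, 0, 0.001, -0.002, 0, 0, 0, 0, -0.001, 0, 0, 0, 0, 0, 0])

```text
t: 8.35
eef_pos: [0.538, -0.1812, 0.092]
tool_rot: [179.9, 0.0, 82.0]
contact_force: [10.6, -3.1, -11.5]
grip_width: 0.0235
```

Request:
step_arm(rows=[0, 0, 0.0005, -0.001, 0, 0, 0, 0, -0.001, 0, 0, 0, 0, 0, 0])

```text
t: 8.65
eef_pos: [0.538, -0.1812, 0.0936]
tool_rot: [180.0, 0.0, 82.0]
contact_force: [9.5, -3.8, -11.9]
grip_width: 0.0238
```

Request:
step_arm(rows=[0, 0, 0, -0.001, 0, 0, 0, 0, -0.001, 0, 0, 0, 0, 0, 0])

```text
t: 8.95
eef_pos: [0.5379, -0.1812, 0.0941]
tool_rot: [179.9, 0.0, 82.0]
contact_force: [14.2, -5.4, -18.0]
grip_width: 0.0236
```

Run:
```python
from h import *
s=arm.read_state(); print(s['t'],deck(s['eef_pos']),s['contact_force'],s['grip_width'])
c=grab('side'); grab('top')
cv2.imwrite('pics/side6.png',cv2.resize(c['pixels'][110:260,220:400,::-1],None,fx=4,fy=4,interpolation=cv2.INTER_CUBIC))
for u,v in [(308,158),(308,160),(308,162),(308,170),(290,210),(375,212),(342,140)]: print(u,v,deck(world(c,u,v,1)),world(c,u,v,1))
```

```text
8.95 [ 0.0009 -0.1207  0.0941] [ 14.16578999  -5.37358374 -18.02066552] 0.023616038182345523
308 158 [-0.0014 -0.1134  0.1225] [ 0.53662586 -0.1735984   0.1224911 ]
308 160 [-0.0024 -0.1098  0.1201] [ 0.53611273 -0.16986701  0.12006191]
308 162 [-0.0021 -0.1105  0.114 ] [ 0.53636085 -0.17060639  0.11403882]
308 170 [ 0.0007 -0.1175  0.0858] [ 0.53811868 -0.17797214  0.08577144]
290 210 [0.0017 0.0072 0.08  ] [ 0.55652542 -0.05459011  0.07997873]
375 212 [-0.1666 -0.0274  0.0854] [ 0.38505837 -0.06543729  0.08541729]
342 140 [-0.0381 -0.2739  0.0641] [ 0.47791455 -0.32739239  0.06405374]
```

View pics/side6.png

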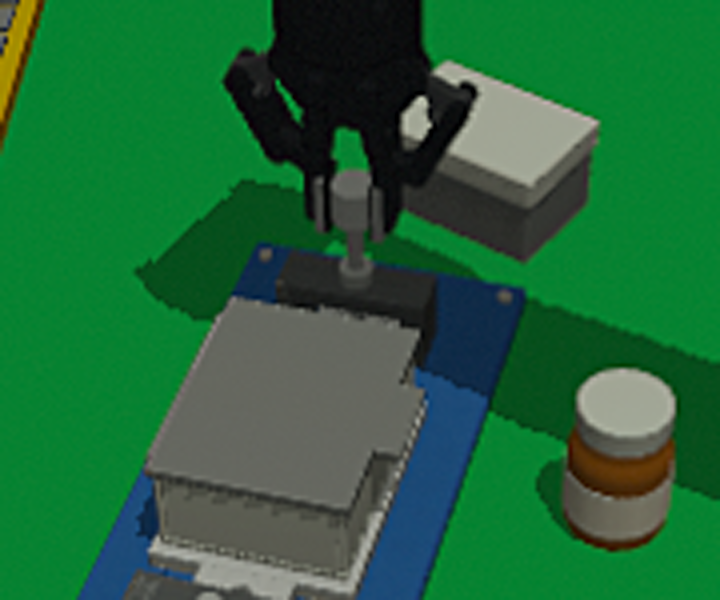

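The stem is well exposed and the knob is up. Its top is at about 0.1225 m against 0.124 m expected at the stop. The force rose from 12 to 18 N while the tool moved only 0.5 mm, so it is against the stop. I hold briefly and hand in.

Request:
step_arm(rows=[0, 0, 0, 0, 0, 0, 0, 0, 0, 0, 0, 0, 0, 0, 0, 0, 0, 0, 0, 0, 0, 0, 0, 0, 0])

```text
t: 9.55
eef_pos: [0.5379, -0.1812, 0.094]
tool_rot: [179.9, 0.0, 82.0]
contact_force: [12.7, -5.8, -18.0]
grip_width: 0.0235
```

```bash
python3 -c "
from plant import arm
s=arm.read_state();print(s['t'],s['eef_pos'],s['contact_force'],s['grip_width']);print(arm.sign_off())"
```

```text
9.55 [ 0.5378967  -0.18119321  0.09404634] [ 12.7190469   -5.79943093 -18.03533167] 0.02353971997839673
the job is handed in; nothing more can be done
None
```

The lid is shut, and the index pin is pulled up to its stop and still held in the gripper. I handed the job in at 9.6 s; the hand-in reports no verdict.

**Lid:** I swept it shut with the closed fingertips and pressed it down with about 17 N. Before the pull, a plane fit put its top at 80.0 mm with a slope of about 0.002. A spot reading after the pull was also 80.0 mm.

**Pin:** I gripped the knob at 90 N and raised the tool about 20 mm. The load rose to about 12 N, then jumped to 18 N within 0.5 mm, which shows the pin is against its stop. It stayed at 18 N without slipping for the 0.6 s hold. The knob's top read about 122.5 mm against 124 mm expected, within the 2 mm calibration.

**Bystanders:** The jar and tip box read the same positions as at the start, to within 1 mm. I did not re-measure the vial stand after the pull; it was last seen undisturbed after the lid was shut, and the arm never went near it.

**Readings that disagreed:**
- The finger opening read 23.5 mm on a 26 mm knob.
- A steady side load of about 13 N remained, because the grasp was 2–3 mm off centre.

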